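# Close the polisher's guard and start it

### The job

Get the bench polisher running: with the fingertips, gently push the raised clear guard down (its yellow pad is the place to push) until it is fully shut over the wheel, and only then gently press the green button on the console all the way in, let it spring back and draw away. Do not touch the red and blue buttons or the wheel, and leave the torch, the paste jar and the steel gauge standing where they are; nothing is to be picked up.

Things in the scene. Friction and masses are not known exactly. Their poses are not given: they have to be found in the camera images.
- polisher: Green cast bench polisher fixed to the bench, left or right, slightly yawed; foot 170 x 190 mm (x, y). Origin: centre of the foot's underside, z up. Headstock 130 x 85 mm at local y +50 mm, top 144 mm high; beside it at local y -40 mm the upright wheel; at local x +76 mm the slim post (183 mm high) with the guard's hinge.
- wheel: Grey metal polishing wheel, 120 mm diameter, 18 mm thick, upright, turning freely on an axis along the polisher's y. Origin: its centre, 90 mm above the bench; its top is 150 mm high. Not to be touched.
- guard (a joint): Angle of the clear guard (86 mm wide) in rad: 0 = shut, level on its stop; grows as raised, to 1.0; starts at 0.45 to 0.8. Stiff hinge: stays where left; about 1 to 2 N down on the pad shuts it. Hinge line along the polisher's y at polisher-local x 76, z 177 mm. Guard runs from it towards the polisher's -x; its free edge, 155 mm from the hinge, is the raised one.
- guard_pad (a point): Centre of the top face of the yellow pad (44 mm along the guard, 70 mm across) at the guard's free end, moving with it: 130 mm from the hinge along the guard, 6 mm above its middle plane. z axis normal to the pad, x axis along the guard to the hinge. Guard shut: at polisher-local (-54, -35, 183) mm.
- console: Grey console box, 95 x 215 x 50 mm (x, y, z), fixed to the bench. Origin: centre of its underside. The three push buttons stand in a row along its y, 65 mm apart, in any order.
- green_base: Housing of the green (start) button: black disc 44 mm diameter, 12 mm high, fixed on the console. Origin: centre of its underside, 51 mm above the bench. The coloured cap stands 10 mm out of it.
- red_base: Same housing, with the red button. Not to be touched.
- blue_base: Same housing, with the blue button. Not to be touched.
- green_top (a point): Centre of the top face of the green button's cap, 28 mm diameter, 73 mm above the bench when out; pressed straight down.
- red_top (a point): Centre of the top face of the red button's cap, same size.
- blue_top (a point): Centre of the top face of the blue button's cap, same size.
- green (a joint): Travel of the green button in m: 0 = out, 0.006 = fully in. Spring loaded; fully in takes about 4 N, beyond that it is on a hard stop. Springs back when let go.
- red (a joint): Travel of the red button, same kind.
- blue (a joint): Travel of the blue button, same kind.
- torch: Loose blue hand torch standing on its head, 85 mm tall, 38 mm diameter at the foot and 28 mm above. Origin: centre of its underside. Stands between the polisher and the console.
- paste: Loose jar of polishing paste with an orange cap, 48 mm diameter, 45 mm tall, behind the console. Origin: centre of its underside.
- gauge: Loose steel gauge block, 45 x 45 x 30 mm, with an upright brass pin 10 mm thick rising to 70 mm, behind the console. Origin: centre of its underside.
Mind the look-alikes: they are no part of the job. There is more than one size of the paste; the one meant has the size given above.

How it is judged:
On the way, in this order (a step that is already met when the one before it is completed fails the run):
1. the fingers push on the raised guard (contact force between the fingers and polisher above 0.3 N and value of joint guard above 0.07 rad), for 0.04 s.
2. the guard is shut over the wheel (within 0.07 rad), the green button still out (value of joint guard below 0.07 rad and value of joint green below 0.002 m), for 0.2 s.
3. the green button is pressed in by at least 4.5 of its 6 mm by the fingers (value of joint green above 0.0045 m and contact force between the fingers and green_base above 0.5 N and value of joint guard below 0.07 rad), for 0.04 s.
At the end, for the whole second after the job is handed in: The guard is shut (within 0.07 rad of its stop), all three buttons are out again (within 1 mm), and torch, jar and gauge stand upright within 10 mm of where they were (value of joint guard below 0.07 rad and value of joint each of green, red, blue below 0.001 m and distance of each of torch, paste, gauge from where it was at the start of the episode below 0.01 m and angle between each of torch, paste, gauge's own z axis and vertical below 0.1 rad); the robot touches nothing.
It fails at once if the green button is pressed (more than 2 mm) while the guard is open (more than 0.1 rad) (value of joint green above 0.002 m and value of joint guard above 0.1 rad).
It fails at once if the red or blue button is touched (over 1 N) or pressed (over 1.5 mm) (value of joint any of red, blue above 0.0015 m or contact force between any of the fingers, the arm and red_base above 1 N or contact force between any of the fingers, the arm and blue_base above 1 N).
It fails at once if the wheel is touched (over 1 N) (contact force between any of the fingers, the arm and wheel above 1 N).
It fails at once if the polisher or its guard is pushed harder than 35 N, or the green button harder than 30 N (contact force between any of the fingers, the arm and polisher above 35 N or contact force between any of the fingers, the arm and green_base above 30 N).
It fails at once if the torch, the jar or the gauge is moved by more than 10 mm, lifted or knocked over (distance of any of torch, paste, gauge from where it was at the start of the episode above 0.01 m or angle between any of torch, paste, gauge's own z axis and vertical above 0.3 rad).
It also fails if it takes over 53 s, if anything falls off the work surface, if the arm or the gripper's body presses on something with over 40 N, if the wrist force passes 120 N, or if a joint passes its speed limit or range.

### The arm

A 6-joint arm with a two-finger parallel gripper is mounted at the origin on the work surface. World frame = base frame: x ahead of the robot, y to its left, z up, the work surface at z = 0. Lengths are in m, angles in rad, forces in N, time in s.
With the tool pointing down it reaches from about 0.35 to 0.975 m from the base axis. Payload 4.9 kg.
Tool frame: the origin (TCP) lies on the mounting face of the last link; the fingertips stand 173 mm ahead of it and the grasp point (between the pads) lies ctrl.pinch_z ahead of it (ctrl.pinch_z is the distance from the TCP to the grasp point, in m); z points along the fingers, y is the line along which they close (so a half turn about z gives the same grasp; the last joint's range is limited). The gripper opens to 85 mm and grips with 20 to 120 N. Pads are 22 mm wide; open, the fingers measure 114 mm over their backs; the gripper's body (76 mm by 85 mm) begins 54 mm behind the grasp point. The pads swing forward as they close: fully open they stand 13 mm farther back than shut.
Start: joints at [-1.336, 0.053, 1.613, -0, 1.476, -0.119], TCP at [0.217, -0.586, 0.405] pointing down, gripper open.
Joint ranges: [-3.01, 3.01], [-1.01, 2.22], [0.06, 2.58], [-1.02, 4.17], [0.09, 2.62], [-3.14, 3.14]. Speed limits (rad/s): [2.57, 2.57, 3.14, 3.14, 3.14, 3.14].

### API

Orientations are given as a rotation vector (axis times angle).
In Python, from station import telemetry, eyes, ctrl gives the robot as it stands.
- The arm moves only by the tool apply_moves, never from a script. Its argument "plan" is a list of rows, each a list of 5 numbers: the finger opening in m, from 0 to 0.0854, then the shift along the tool's x, y, z in m, then the turn about the tool's z in rad. In form: [[jaw, x, y, z, roll], ...]. A call has 1 to 12 rows; each row is the pose to reach, as a shift and turn from the pose commanded when the call began, along the tool's axes at that moment; what a row does not reach only later rows make up. A row lasts 1/12 s, in which the tool goes at most 41.7 mm and 7.16 degrees, less where a joint would pass 70% of its speed; a pose out of reach is approached as far as the arm can. A call with a gripper value outside its range is refused whole. The fingers move at their own pace and stop on an object; "newtons" is the grip in N (left out, the last holds). Time passes only in rows, so rows that repeat a pose let the fingers close. It gives the time, the measured TCP pose, the force, the opening and the grip force at its end, in the units of the state.
- telemetry.get_obs(): the state, without advancing time (a new reading comes with each control period).
- eyes.get_image(name): name is "side" or "top"; returns a dict with "img" (400x640x3 uint8, blue, green, red), "range_z" (400x640 float32, m along the optical axis (not along the pixel's ray), 0 where there is no reading), "K" (3x3 intrinsics, pixels), "dist_coeffs" ([k1, k2, p1, p2, k3] as OpenCV has them; the pictures are not rectified), "pose" (4x4, takes a point from camera to world coordinates). Camera axes: x right, y down, z forward; pixel columns grow to the right and rows downward; lengths in m; the calibration is good to about 2 mm. A picture is of the moment at which its call begins.
- ctrl.finish_job(): hands the job in; it is judged then, once.
Trained networks look in a picture, given as the dict that the camera call returned (one of the last four; its "shot" number tells which), for a name from the list of things; names that differ only in an ending like _2 or _b are one class to them, and where a whole thing is asked for, a point or a joint stands for the part that bears it (a point fixed in the world has none). Each returns a list of dicts, best first, with "confidence" (0 to 1); they miss things now and then, are a little off and sometimes report something else, mostly with a low value. They report only what shows in the picture. A call takes as long as a camera call. They do not tell look-alikes from the thing itself.
- eyes.search_frame(thing, picture): "box" ([left, top, right, bottom] in pixels, round what is visible of it).
- eyes.outline_of(thing, picture): "region" (400x640 bool, what is visible of it) and "box" ([left, top, right, bottom] in pixels, round what is visible of it).
- eyes.tip_of(thing, picture): "point" ([column, row] in pixels: a listed point, or the origin of a listed thing).
The state is a dict: "t": time; "q": joint angles; "dq": joint speeds; "effort": joint torques, N m; "tool_pos": TCP position; "tool_rot": TCP orientation; "contact_force": force on the tool from outside, world axes, zero at the start; "wrist_torque": the same for the moment, N m; "opening": finger opening in m; "grip_force": force on a finger pad.
Only numpy, scipy, OpenCV 4.12 (cv2) and the standard library are available. Lean on these libraries where they do the work, as an engineer would, in place of code of your own. Each camera call takes 0.05 s, during which the arm holds its last target. There are 200 camera calls.

## Working session

There is one attempt and no reset: what is moved stays moved. The work goes in short steps, Python scripts to look and compute and a tool call to move; the robot and the scene stay as the last step left them, time stands still between calls to the robot, and variables do not carry over. Pictures are saved under pics/ and viewed, at most 10 in all, crops included, and the job is handed in when it is done.

Besides the shell and the picture viewer there is one more tool, called after "Call:" in YAML: its name, and indented under it one key for each argument. apply_moves: Moves the arm, as the interface text tells. Its arguments: {"type":"object","properties":{"plan":{"type":"array","items":{"type":"array","items":{"type":"number"}}},"newtons":{"type":"number"}},"required":["plan"]}

```bash
mkdir -p pics; cat > h.py <<'E'
import numpy as np,cv2
from station import telemetry,eyes,ctrl
from scipy.spatial.transform import Rotation as R
def world(p,px,z=None,d=None):
    u=cv2.undistortPoints(np.array([[px]],float),p["K"],p["dist_coeffs"])[0,0]
    ray=np.array([u[0],u[1],1.]);T=p["pose"]
    if z is not None:
        r=T[:3,:3]@ray; d=(z-T[2,3])/r[2]
    if d is None:
        c,r=int(round(px[0])),int(round(px[1])); w=p["range_z"][r-2:r+3,c-2:c+3]; w=w[w>0]
        if not len(w): return np.full(3,np.nan)
        d=np.median(w)
    return T[:3,:3]@(ray*d)+T[:3,3]
E
python3 - <<'E'
from h import *
o=telemetry.get_obs();print(o["tool_pos"],o["tool_rot"],ctrl.pinch_z)
for n in("top","side"):
    p=eyes.get_image(n);cv2.imwrite(f"pics/{n}0.png",p["img"]);print(n,p["pose"][:3,3].round(3),p["pose"][:3,2].round(2))
    for t in("guard_pad","green_top","red_top","blue_top","torch","paste","gauge","polisher","console","wheel"):
        for r in eyes.tip_of(t,p)[:2]:
            print(t,np.round(r["point"]),round(r["confidence"],2),world(p,r["point"]).round(3))
E
```

```text
[ 0.21647852 -0.58602441  0.40345707] [-3.09053255e+00 -5.52530195e-01  1.71035434e-04] 0.1547
top [0.46  0.009 1.418] [ 0.1  -0.01 -0.99]
guard_pad [264. 240.] 0.92 [0.479 0.14  0.249]
green_top [365. 223.] 0.65 [ 0.53  -0.119  0.07 ]
red_top [390. 215.] 0.38 [ 0.55  -0.191  0.068]
blue_top [411. 207.] 0.56 [ 0.572 -0.252  0.066]
blue_top [382. 216.] 0.33 [ 0.547 -0.169  0.069]
paste [423. 161.] 0.72 [ 0.709 -0.296  0.032]
paste [394. 168.] 0.65 [ 0.687 -0.209  0.045]
gauge [356. 181.] 0.71 [ 0.651 -0.099  0.03 ]
polisher [256. 230.] 0.81 [0.505 0.159 0.232]
console [383. 216.] 0.63 [ 0.549 -0.171  0.071]
side [ 0.512 -0.591  0.85 ] [ 0.08  0.63 -0.77]
guard_pad [251. 109.] 0.84 [0.48  0.148 0.249]
green_top [302. 267.] 0.62 [ 0.542 -0.117  0.073]
red_top [310. 302.] 0.57 [ 0.547 -0.191  0.069]
red_top [313. 293.] 0.45 [ 0.554 -0.174  0.071]
blue_top [325. 327.] 0.61 [ 0.565 -0.243  0.072]
torch [307. 235.] 0.87 [ 0.564 -0.007  0.02 ]
paste [407. 365.] 0.95 [ 0.703 -0.309  0.014]
paste [386. 322.] 0.88 [ 0.679 -0.237  0.044]
gauge [355. 280.] 0.71 [ 0.643 -0.136  0.028]
polisher [317. 314.] 0.69 [ 0.557 -0.206  0.049]
polisher [279. 179.] 0.63 [0.519 0.135 0.051]
console [328. 326.] 0.33 [ 0.571 -0.242  0.071]
wheel [275. 166.] 0.8 [0.515 0.128 0.1  ]
```

```bash
python3 - <<'E'
import cv2
a=cv2.imread("pics/top0.png")[130:290,200:460];b=cv2.imread("pics/side0.png")[60:400,190:450]
a=cv2.resize(a,None,fx=1.5,fy=1.5);b=cv2.resize(b,None,fx=1.5,fy=1.5)
import numpy as np
c=np.zeros((510,790,3),np.uint8);c[:a.shape[0],:390]=a;c[:,400:790]=b;cv2.imwrite("pics/c1.png",c)
E
```

```text
(no output)
```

View pics/c1.png

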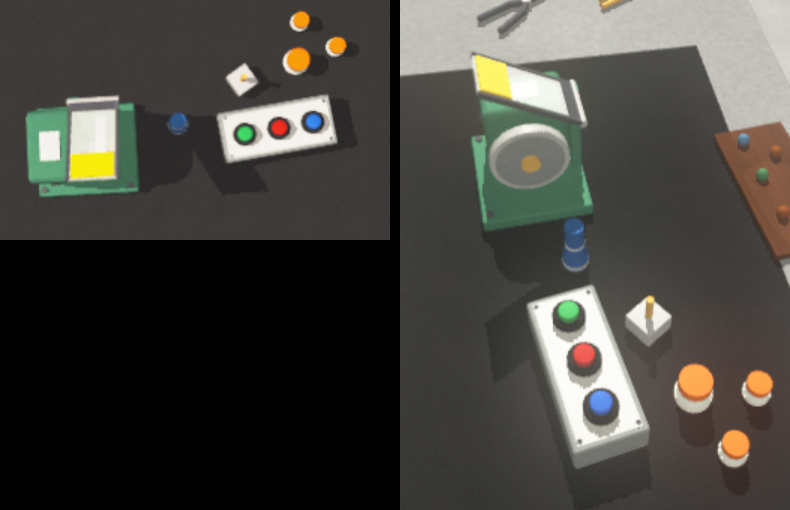

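```bash
cat > m.py <<'E'
from h import *
def pts(p,m):
    m=m&(p["range_z"]>0); r,c=np.nonzero(m)
    return np.array([world(p,(x,y),d=p["range_z"][y,x]) for x,y in zip(c,r)])
def hsv(p): return cv2.cvtColor(p["img"],cv2.COLOR_BGR2HSV)
def pad(p):
    h=hsv(p);m=(cv2.inRange(h,(24,150,120),(35,255,255))>0);m=cv2.erode(m.astype(np.uint8),np.ones((3,3)))>0
    m[:, 340:]=False
    P=pts(p,m);return P[(P[:,2]>.1)&(P[:,0]<.62)&(P[:,1]>0)]
E
python3 - <<'E'
from m import *
for n in("top","side"):
    p=eyes.get_image(n);P=pad(p);c=P.mean(0);u,s,v=np.linalg.svd(P-c);nn=v[2]*np.sign(v[2,2])
    print(n,len(P),"pad",c.round(4),"box",P.min(0).round(3),P.max(0).round(3),"normal",nn.round(3),"tilt",np.arccos(nn[2]).round(3))
    h=hsv(p);m=cv2.inRange(h,(45,120,60),(80,255,255))
    g=eyes.tip_of("green_top",p)[0]["point"];k=np.zeros_like(m);cv2.circle(k,(int(g[0]),int(g[1])),14,255,-1);m&=k
    r,cc=np.nonzero(m);print("green",len(r),cc.mean(),r.mean(),world(p,(cc.mean(),r.mean()),z=.071).round(4))
    for lo,hi,nm,col in(((0,150,90),(6,255,255),"red",(0,0,0)),((105,120,80),(125,255,255),"blue",0)):
        P=pts(p,cv2.inRange(h,lo,hi)>0);P=P[(P[:,0]>.45)&(P[:,0]<.65)&(P[:,1]>-.3)&(P[:,1]<-.1)&(P[:,2]>.055)];print(nm,len(P),P.mean(0).round(4))
    P=pts(p,cv2.inRange(h,(105,120,60),(125,255,255))>0);P=P[(abs(P[:,1])<.08)&(P[:,2]<.1)&(P[:,2]>.01)];
    if len(P):print("torch",P.mean(0).round(3),P.max(0).round(3))
    P=pts(p,(h[...,2]>150)&(h[...,1]<40));P=P[(P[:,0]>.45)&(P[:,0]<.65)&(P[:,1]>-.35)&(P[:,1]<-.03)&(abs(P[:,2]-.05)<.006)]
    print("console",len(P),cv2.minAreaRect((P[:,:2]*1000).astype(np.float32)))
E
```

```text
top 362 pad [0.4803 0.1461 0.2486] box [0.463 0.114 0.237] [0.497 0.178 0.262] normal [0.518 0.04  0.855] tilt 0.546
green 0 nan nan [nan nan nan]
red 89 [ 0.5515 -0.1792  0.071 ]
blue 89 [ 0.5629 -0.2429  0.0702]
torch [0.562 0.009 0.074] [0.575 0.024 0.092]
console 1733 ((551.6848754882812, -178.88108825683594), (91.36688995361328, 212.6580810546875), 9.854825973510742)
side 43 pad [0.4809 0.1235 0.249 ] box [0.467 0.113 0.243] [0.49  0.134 0.257] normal [0.517 0.111 0.849] tilt 0.557
green 123 301.8373983739837 266.4634146341463 [ 0.5413 -0.1148  0.071 ]
red 144 [ 0.5525 -0.1789  0.0712]
blue 179 [ 0.5633 -0.2432  0.0712]
torch [0.564 0.001 0.058] [0.579 0.021 0.088]
console 3765 ((552.5214233398438, -177.54098510742188), (93.62776184082031, 213.41819763183594), 10.018804550170898)<stdin>:7: RuntimeWarning: Mean of empty slice.
  ret = ret.dtype.type(ret / rcount)
```

Call:
apply_moves:
  plan:
    - [0, 0.03, -0.035, -0.04, 0.1]
    - [0, 0.055, -0.065, -0.06, 0.2]
    - [0, 0.08, -0.095, -0.08, 0.27]
    - [0, 0.105, -0.125, -0.097, 0.27]
    - [0, 0.13, -0.155, -0.097, 0.27]
    - [0, 0.155, -0.182, -0.097, 0.27]
    - [0, 0.18, -0.212, -0.097, 0.27]
    - [0, 0.205, -0.242, -0.097, 0.27]
    - [0, 0.23, -0.272, -0.097, 0.27]
    - [0, 0.255, -0.302, -0.097, 0.27]
    - [0, 0.28, -0.332, -0.097, 0.27]
    - [0, 0.3, -0.356, -0.097, 0.27]
  newtons: 40

```text
t: 2.3
tool_pos: [0.3746, -0.1458, 0.5021]
tool_rot: [3.138, 0.133, 0.002]
contact_force: [0.6, -0.3, -0.6]
opening: 0.0002
grip_force: 0.0
```

```bash
cat >> h.py <<'E'
def delta(xyz):
    o=telemetry.get_obs();Rm=R.from_rotvec(o["tool_rot"]).as_matrix()
    print("t",round(o["t"],2),"tcp",np.round(o["tool_pos"],4),"xaxis",Rm[:,0].round(3),"z",Rm[:,2].round(3),"F",np.round(o["contact_force"],2),"open",round(o["opening"],4))
    print("tool delta",(Rm.T@(np.array(xyz)-o["tool_pos"])).round(4))
E
python3 -c "
from h import *
delta([.485,.146,.5])"
```

```text
t 2.3 tcp [ 0.3746 -0.1458  0.5021] xaxis [0.996 0.085 0.001] z [ 0.001 -0.    -1.   ] F [ 0.59 -0.3  -0.63] open 0.0002
tool delta [ 0.1347 -0.2814  0.0022]
```

Call:
apply_moves:
  plan:
    - [0, 0.017, -0.035, 0, 0]
    - [0, 0.034, -0.07, 0, 0]
    - [0, 0.05, -0.105, 0, 0]
    - [0, 0.067, -0.14, 0, 0]
    - [0, 0.084, -0.175, 0, 0]
    - [0, 0.1, -0.21, 0, 0]
    - [0, 0.115, -0.245, 0, 0]
    - [0, 0.128, -0.27, 0.01, 0]
    - [0, 0.134, -0.281, 0.02, 0]
    - [0, 0.134, -0.281, 0.03, 0]
    - [0, 0.134, -0.281, 0.03, 0]
    - [0, 0.134, -0.281, 0.03, 0]

```text
t: 3.3
tool_pos: [0.4843, 0.1418, 0.4705]
tool_rot: [3.138, 0.13, -0.004]
contact_force: [-0.4, 1.0, 0.3]
opening: -0.0001
grip_force: 0.0
```

```bash
python3 -c "
from m import *
delta([.485,.146,.44])
p=eyes.get_image('side');cv2.imwrite('pics/s1.png',cv2.resize(p['img'][0:240,120:420],None,fx=2.4,fy=2.4))
r=p['range_z']
"
```

```text
t 3.3 tcp [0.4843 0.1418 0.4705] xaxis [ 0.997  0.083 -0.002] z [-0.002 -0.001 -1.   ] F [-0.36  0.98  0.34] open -0.0001
tool delta [ 0.0011 -0.0041  0.0305]
```

View pics/s1.png

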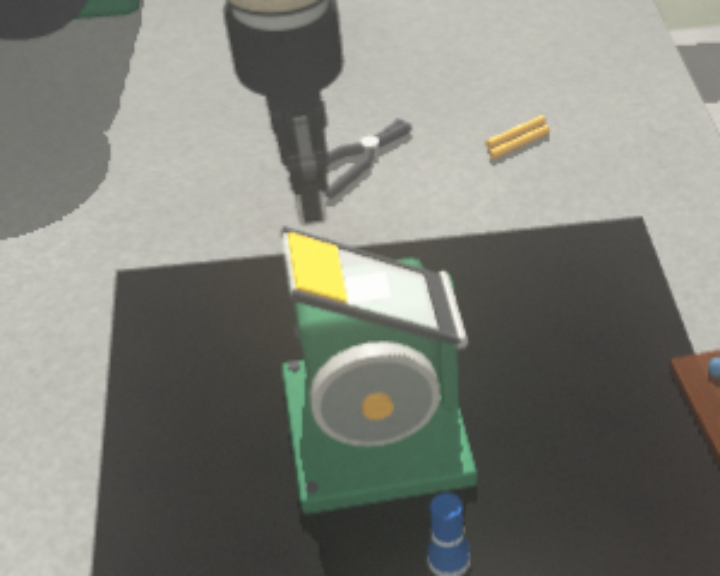

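Call:
apply_moves:
  plan:
    - [0, 0, -0.004, 0.01, 0]
    - [0, 0, -0.004, 0.02, 0]
    - [0, 0, -0.004, 0.03, 0]
    - [0, 0, -0.004, 0.034, 0]
    - [0, 0, -0.004, 0.038, 0]
    - [0, 0, -0.004, 0.042, 0]
    - [0, 0, -0.004, 0.046, 0]
    - [0, -0.001, -0.004, 0.05, 0]
    - [0, -0.002, -0.004, 0.054, 0]
    - [0, -0.003, -0.004, 0.058, 0]
    - [0, -0.005, -0.004, 0.062, 0]
    - [0, -0.006, -0.004, 0.066, 0]

```text
t: 4.35
tool_pos: [0.4781, 0.1464, 0.4056]
tool_rot: [-3.139, -0.132, -0.0]
contact_force: [-0.5, 0.5, 2.0]
opening: -0.0003
grip_force: 0.6
```

Call:
apply_moves:
  plan:
    - [0, -0.002, 0, 0.004, 0]
    - [0, -0.004, 0, 0.008, 0]
    - [0, -0.006, 0, 0.012, 0]
    - [0, -0.008, 0, 0.016, 0]
    - [0, -0.01, 0, 0.02, 0]
    - [0, -0.011, 0, 0.024, 0]
    - [0, -0.012, 0, 0.028, 0]
    - [0, -0.013, 0, 0.032, 0]
    - [0, -0.014, 0, 0.036, 0]
    - [0, -0.015, 0, 0.039, 0]
    - [0, -0.015, 0, 0.042, 0]
    - [0, -0.015, 0, 0.042, 0]

```text
t: 5.35
tool_pos: [0.4631, 0.1451, 0.3627]
tool_rot: [3.139, 0.132, -0.003]
contact_force: [-0.0, 0.3, -0.3]
opening: 0.0
grip_force: 0.0
```

```bash
python3 -c "
from m import *
delta([.462,.146,.357])
p=eyes.get_image('side');cv2.imwrite('pics/s2.png',cv2.resize(p['img'][40:200,170:370],None,fx=3.5,fy=3.5))
P=pad(p);print(len(P),np.median(P,0),P.max(0))
"
```

```text
t 5.35 tcp [0.4631 0.1451 0.3627] xaxis [ 0.996  0.084 -0.002] z [-0.002 -0.    -1.   ] F [-0.    0.34 -0.26] open 0.0
tool delta [-0.001  -0.001   0.0057]Traceback (most recent call last):
  File "<string>", line 5, in <module>
    P=pad(p);print(len(P),np.median(P,0),P.max(0))
  File "m.py", line 9, in pad
    P=pts(p,m);return P[(P[:,2]>.1)&(P[:,0]<.62)&(P[:,1]>0)]
                         ~^^^^^
IndexError: too many indices for array: array is 1-dimensional, but 2 were indexed
```

View pics/s2.png

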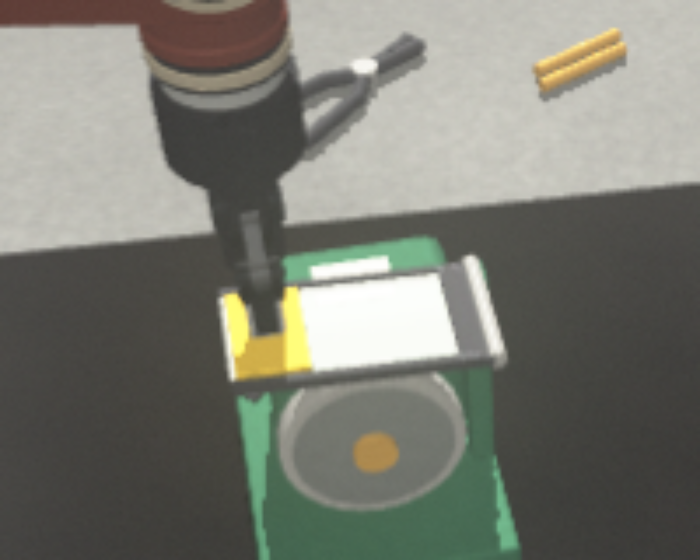

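Call:
apply_moves:
  plan:
    - [0, 0, 0, 0.0015, 0]
    - [0, 0, 0, 0.003, 0]
    - [0, 0, 0, 0.004, 0]
    - [0, 0, 0, 0.005, 0]
    - [0, 0, 0, 0.005, 0]
    - [0, 0, 0, 0.005, 0]

```text
t: 5.9
tool_pos: [0.4634, 0.1451, 0.3586]
tool_rot: [3.139, 0.132, 0.0]
contact_force: [1.0, 0.9, -0.4]
opening: -0.0001
grip_force: 0.0
```

Call:
apply_moves:
  plan:
    - [0, 0, 0, 0.001, 0]
    - [0, 0, 0, 0.002, 0]
    - [0, 0, 0, 0.003, 0]
    - [0, 0, 0, 0.003, 0]

```text
t: 6.23
tool_pos: [0.4634, 0.1451, 0.3564]
tool_rot: [3.139, 0.132, -0.0]
contact_force: [-3.4, -0.8, 4.6]
opening: -0.0
grip_force: 2.1
```

Call:
apply_moves:
  plan:
    - [0, 0, 0, 0.001, 0]
    - [0, 0, 0, 0.001, 0]
    - [0, 0, 0, 0.001, 0]

```text
t: 6.48
tool_pos: [0.4634, 0.1451, 0.3563]
tool_rot: [3.139, 0.132, 0.0]
contact_force: [-5.0, -1.8, 8.3]
opening: 0.0002
grip_force: 4.2
```

Call:
apply_moves:
  plan:
    - [0, 0, 0, -0.005, 0]
    - [0, 0, 0, -0.02, 0]
    - [0, 0, 0, -0.05, 0]
    - [0, 0, 0.03, -0.08, 0]
    - [0, 0.01, 0.065, -0.08, 0]
    - [0, 0.02, 0.1, -0.08, 0]
    - [0, 0.03, 0.135, -0.08, 0]
    - [0, 0.04, 0.17, -0.08, 0]
    - [0, 0.05, 0.205, -0.08, 0]
    - [0, 0.055, 0.24, -0.08, 0]
    - [0, 0.055, 0.262, -0.08, 0]
    - [0, 0.055, 0.262, -0.08, 0]

```text
t: 7.48
tool_pos: [0.5404, -0.1151, 0.434]
tool_rot: [3.138, 0.124, -0.001]
contact_force: [-0.2, 0.1, -0.8]
opening: -0.0001
grip_force: 0.0
```

```bash
python3 -c "
from m import *
delta([.5412,-.115,.26])
p=eyes.get_image('top')
P=pad(p);c=P.mean(0);v=np.linalg.svd(P-c)[2];print(len(P),c,'n',v[2]*np.sign(v[2,2]))
p=eyes.get_image('side');cv2.imwrite('pics/s3.png',cv2.resize(p['img'][60:380,170:430],None,fx=1.8,fy=1.8))
"
```

```text
t 7.48 tcp [ 0.5404 -0.1151  0.434 ] xaxis [ 0.997  0.079 -0.001] z [-0.001 -0.001 -1.   ] F [-0.23  0.11 -0.78] open -0.0001
tool delta [ 0.0009 -0.0002  0.174 ]
358 [0.46154233 0.14516615 0.18303251] n [-0.00503098  0.01186759  0.99991692]
```

View pics/s3.png

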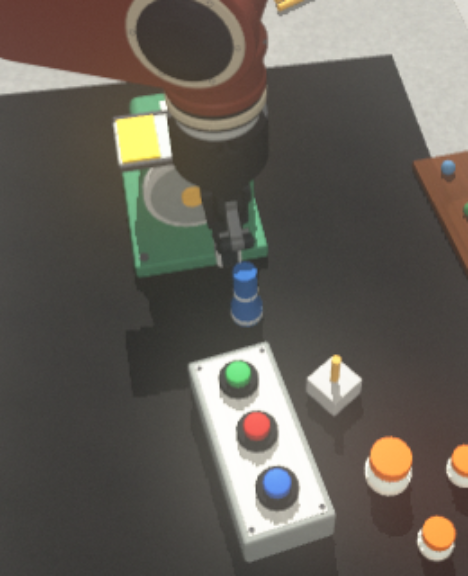

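Call:
apply_moves:
  plan:
    - [0, 0.001, 0, 0.02, 0]
    - [0, 0.001, 0, 0.045, 0]
    - [0, 0.001, 0, 0.07, 0]
    - [0, 0.001, 0, 0.095, 0]
    - [0, 0.001, 0, 0.12, 0]
    - [0, 0.001, 0, 0.14, 0]
    - [0, 0.001, 0, 0.158, 0]
    - [0, 0.001, 0, 0.17, 0]
    - [0, 0.001, 0, 0.177, 0]
    - [0, 0.001, 0, 0.177, 0]
    - [0, 0.001, 0, 0.177, 0]

```text
t: 8.5
tool_pos: [0.5414, -0.1109, 0.2583]
tool_rot: [3.139, 0.133, 0.001]
contact_force: [-0.6, -0.0, 0.9]
opening: 0.0
grip_force: 0.0
```

```bash
python3 -c "
from m import *
delta([.5412,-.115,.246])
p=eyes.get_image('side');cv2.imwrite('pics/s4.png',cv2.resize(p['img'][200:340,240:400],None,fx=4,fy=4))
"
```

```text
t 8.5 tcp [ 0.5414 -0.1109  0.2583] xaxis [0.996 0.084 0.001] z [ 0.001 -0.    -1.   ] F [-0.62 -0.03  0.89] open 0.0
tool delta [-0.0005  0.004   0.0123]
```

View pics/s4.png

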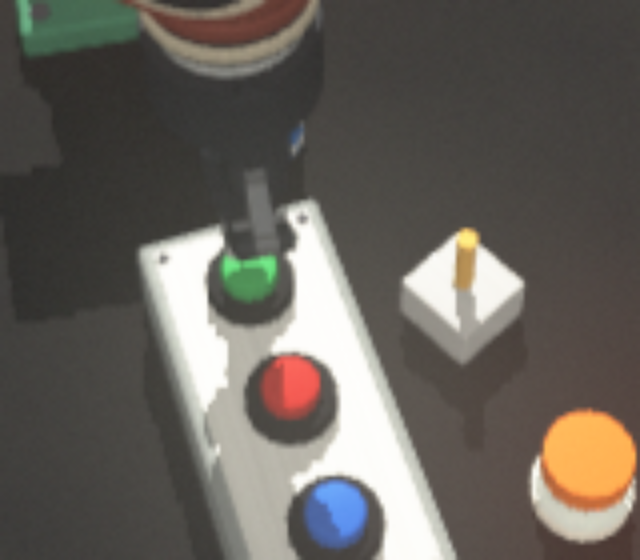

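Call:
apply_moves:
  plan:
    - [0, 0, 0.003, 0.003, 0]
    - [0, 0, 0.004, 0.006, 0]
    - [0, 0, 0.004, 0.009, 0]
    - [0, 0, 0.004, 0.011, 0]
    - [0, 0, 0.004, 0.0125, 0]
    - [0, 0, 0.004, 0.014, 0]
    - [0, 0, 0.004, 0.0155, 0]
    - [0, 0, 0.004, 0.0165, 0]
    - [0, 0, 0.004, 0.0175, 0]
    - [0, 0, 0.004, 0.0175, 0]
    - [0, 0, 0.004, 0.0175, 0]

```text
t: 9.47
tool_pos: [0.5415, -0.1154, 0.2405]
tool_rot: [3.138, 0.132, -0.0]
contact_force: [-1.9, -1.0, 3.5]
opening: 0.0003
grip_force: 1.9
```

Nearly all the way in; a little further until the stop.

Call:
apply_moves:
  plan:
    - [0, 0, 0, 0.001, 0]
    - [0, 0, 0, 0.0015, 0]
    - [0, 0, 0, 0.0015, 0]

```text
t: 9.72
tool_pos: [0.5417, -0.1155, 0.2403]
tool_rot: [3.139, 0.132, -0.001]
contact_force: [-6.5, -0.0, 12.1]
opening: -0.0001
grip_force: 5.8
```

On the hard stop (12 N, no further motion). Now I'll draw away upwards.

Call:
apply_moves:
  plan:
    - [0, 0, 0, -0.004, 0]
    - [0, 0, 0, -0.012, 0]
    - [0, 0, 0, -0.03, 0]
    - [0, 0, 0, -0.06, 0]
    - [0, 0, 0, -0.1, 0]
    - [0, 0, 0, -0.14, 0]
    - [0, -0.03, 0.03, -0.17, 0]
    - [0, -0.06, 0.06, -0.18, 0]
    - [0, -0.08, 0.09, -0.18, 0]
    - [0, -0.1, 0.11, -0.18, 0]
    - [0, -0.1, 0.11, -0.18, 0]
    - [0, -0.1, 0.11, -0.18, 0]

```text
t: 10.72
tool_pos: [0.4501, -0.2343, 0.4187]
tool_rot: [-3.139, -0.127, -0.001]
contact_force: [-0.4, -0.5, 0.5]
opening: 0.0002
grip_force: 0.0
```

```bash
python3 -c "
from m import *
delta([.54,-.115,.4])
p=eyes.get_image('top');P=pad(p);print(P.mean(0))
p=eyes.get_image('side');cv2.imwrite('pics/s5.png',cv2.resize(p['img'][60:400,170:450],None,fx=1.7,fy=1.7))
P=pts(p,cv2.inRange(hsv(p),(45,120,60),(80,255,255))>0);P=P[abs(P[:,1]+.115)<.02];print('green',P.mean(0),P[:,2].max())
for t in('torch','paste','gauge'):print(t,[np.round(r['point']) for r in eyes.tip_of(t,p)[:2]])
"
```

```text
t 10.72 tcp [ 0.4501 -0.2343  0.4187] xaxis [0.997 0.081 0.001] z [ 0.001  0.001 -1.   ] F [-0.43 -0.46  0.5 ] open 0.0002
tool delta [ 0.0992 -0.1116  0.0189]
[0.46163518 0.14513228 0.18274309]
green [ 0.54105631 -0.11606265  0.07230461] 0.07559150155596739
torch [array([308., 235.])]
paste [array([406., 365.]), array([429., 323.])]
gauge [array([354., 278.])]
```

View pics/s5.png

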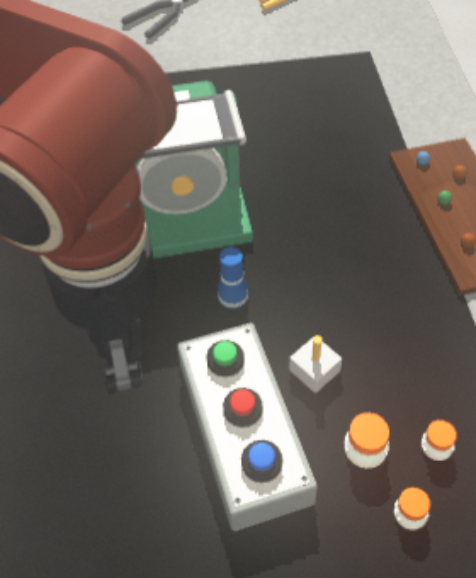

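The guard is shut. The green button, at (225,352), is out again. The torch, gauge and jars stand where they were, and the arm touches nothing.

```bash
python3 -c "
from h import *
print(ctrl.finish_job())"
```

```text
the job is handed in; nothing more can be done
None
```

The guard was pushed fully shut, then the green button was pressed to its stop and sprang back; the arm is drawn clear, the torch, jar and gauge look unmoved, and the job is handed in (no verdict was returned).

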